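# Set up the tilting pattern stand and hold it upright

## Robot

A 6-joint arm with a two-finger parallel gripper is mounted at the origin on a cart in front of the work surface, level with it; the furniture and walls round the work are solid. World frame = base frame: x ahead of the robot, y to its left, z up, the work surface at z = 0. Lengths are in m, angles in rad, forces in N, time in s.
With the tool pointing down it reaches from about 0.3 to 0.825 m from the base axis. Payload 5.4 kg.
Tool frame: the origin (TCP) lies midway between the tips of the shut fingers; the grasp point (between the pads) lies 19 mm behind it (manip.grasp_offset is the distance from the TCP to the grasp point, in m); z points along the fingers, y is the line along which they close (so a half turn about z gives the same grasp; the last joint's range is limited). The gripper opens to 92 mm and grips with 3 to 60 N. Pads are 20 mm wide; open, the fingers measure 128 mm over their backs; the gripper's body (75 mm by 189 mm) begins 69 mm behind the grasp point.
Start: joints at [-1.393, 0.158, 1.597, -0, 1.386, -0.21], TCP at [0.217, -0.532, 0.215] pointing down, gripper open.
Joint ranges: [-2.91, 2.91], [-0.94, 2.29], [0.18, 2.7], [-1.29, 4.43], [0.17, 2.64], [-3, 3]. Speed limits (rad/s): [2.57, 2.57, 3.14, 3.14, 3.14, 3.14].

## Interface

Orientations are given as a rotation vector (axis times angle).
In Python, from cell import manip gives the robot as it stands.
- The arm moves only by the tool move_arm, never from a script. Its argument "plan" is a list of rows, each a list of 5 numbers: the shift along the tool's x, y, z in units of 0.25 m (1.0 is 0.25 m), then the turn about the tool's z in units of 360 degrees (1.0 is 360 degrees), then the closure, from -1 (fully open) to 1 (shut). A call has 1 to 8 rows; each row is the pose to reach, as a shift and turn from the pose commanded when the call began, along the tool's axes at that moment, turning the shorter way round; what a row does not reach only later rows make up. A row lasts 1/8 s, in which the tool goes at most 62.5 mm and 10.7 degrees, less where a joint would pass 70% of its speed; a pose out of reach is approached as far as the arm can. A call with a number of a shift or a turn outside -1 to 1 is refused whole. A call with a gripper value outside its range is refused whole. The fingers move at their own pace and stop on an object; "force" is the grip in N (left out, the last holds). Time passes only in rows, so rows that repeat a pose let the fingers close. It gives the time, the measured TCP pose, the force, the opening and the grip force at its end, in the units of the state.
- manip.state(): the state, without advancing time (a new reading comes with each control period).
- manip.get_image(name): name is "scene" or "top"; returns a dict with "image" (420x560x3 uint8, red, green, blue), "fx", "fy", "cx", "cy" (pixels), "R" (3x3) and "t" (3): a world point X has camera coordinates R X + t. Camera axes: x right, y down, z forward; pixel columns grow to the right and rows downward; lengths in m; the calibration is good to about 2 mm. A picture is of the moment at which its call begins. There is no depth.
- manip.hand_in(): hands the job in; it is judged then, once.
Trained networks look in a picture, given as the dict that the camera call returned (one of the last four; its "shot" number tells which), for a name from the list of things; names that differ only in an ending like _2 or _b are one class to them, and where a whole thing is asked for, a point or a joint stands for the part that bears it (a point fixed in the world has none). Each returns a list of dicts, best first, with "confidence" (0 to 1); they miss things now and then, are a little off and sometimes report something else, mostly with a low value. They report only what shows in the picture. A call takes as long as a camera call.
- manip.spot_in(query, picture): "point" ([x, y, z] in m, in world coordinates, good to about 4 mm: the middle of the surface that is visible of it).
The state is a dict: "time_s": time; "qpos": joint angles; "joint_velocities": joint speeds; "joint_efforts": joint torques, N m; "ee_pos": TCP position; "tcp_rot": TCP orientation; "force": force on the tool from outside, world axes, zero at the start; "torque": the same for the moment, N m; "finger_gap": finger opening in m; "grip_force": force on a finger pad.
Only numpy, scipy, OpenCV 4.12 (cv2) and the standard library are available. Lean on these libraries where they do the work, as an engineer would, in place of code of your own. Each camera call takes 0.05 s, during which the arm holds its last target. There are 200 camera calls.

## Task

Set up the wooden pattern stand. While its frame still leans back, flip the steel prop leg on the frame's right side over the top, towards the robot, so that it drops fully down in front; then take the frame by its round top bar, bring it upright so that the foot of the leg comes down to its saddle on the base, and keep holding it there by the bar for the pin to be put in: the frame tips back if let go, so the program finishes while still holding it upright and still. Leave the tools and blocks lying round it where they are.

Things in the scene. Friction and masses are not known exactly. Their poses are not given: they have to be found in the camera images.
- stand: Fixed base board, 175 (x) x 310 (y) x 16 mm, spanning x -100 to +75, y -180 to +130 mm from its origin, which lies on the table under the middle of the frame's hinge line. x points to the stand's back (the way the frame leans), y left along the hinge line, z up. A saddle for the leg's foot stands on it at x -68, y -147 mm, top at 36 mm.
- frame_hinge (a point): Middle of the frame's hinge line, 30 mm above the table; the hinge axis is the stand's y axis.
- frame (a joint): Hinge of the wooden frame, rad: 0 = upright (stop), 0.55 = leaning back on its struts (start). Frame: 200 mm wide, 18 thick, 245 tall from the hinge line; pattern board in the lower 155 mm, then an open gap of 67 mm up to the top bar. About 0.5 kg; weight and a light spring always tip it backward: 1.5 to 3 N at the top bar raise and hold it.
- top_bar: Round wooden bar at the top of the frame, 16 mm in diameter, 160 mm clear between the stiles (which rise 15 mm above its axis); origin at its centre, 230 mm from the hinge line. y runs along the bar. The bar turns in the stiles, so fingers that grip it from above need not tilt as the frame swings.
- leg (a joint): Pivot of the flat steel leg outside the frame's right (-y) stile, rad: 0 = folded up along the stile (start), growing as it swings over the top to the front (stand's -x, to the robot); 2.54 = fully down, at its stop. Swings freely under gravity: with the frame leaning it falls back until past vertical (about 0.55), then drops to the front by itself. About 0.12 kg.
- leg_pivot (a point): Pivot of the leg: 115 mm to the right of the frame's middle, 100 mm from the hinge line along the frame. The leg is 16 x 6 mm in section and its foot is 121 mm from this pivot.
- leg_foot (a point): Middle of the leg's foot, a steel cross-pin 14 mm in diameter that stands out about 50 mm to the right of the leg, along the stand's y axis, and is clear on all sides (from 113 to 165 mm to the right of the stand's middle). With the leg down and the frame upright it lies in the saddle.
- by_hand_block_a: Bystander, not to be disturbed: dark printing block with a bar grip, 57x87x55 mm; origin at the centre of its underside (on the table).
- by_colour_cup: Bystander, not to be disturbed: small pale cup, 65x65x48 mm; origin at the centre of its underside (on the table).
- by_spool: Bystander, not to be disturbed: thread spool, 38x38x50 mm; origin at the centre of its underside (on the table).
- by_gouge_b: Bystander, not to be disturbed: gouge with wooden handle, 200 mm long, lying behind the stand; origin at the centre of its underside (on the table).
- by_hand_block_c: Bystander, not to be disturbed: flat printing block, carved face up, 62x77x28 mm; origin at the centre of its underside (on the table).
- by_rusty_tin_b: Bystander, not to be disturbed: open rusty tin, 54x54x55 mm; origin at the centre of its underside (on the table).
- by_whetstone: Bystander, not to be disturbed: grey whetstone, 45x140x20 mm; origin at the centre of its underside (on the table).

How it is judged:
By the outcome, as a careful person would: the job done as asked, in the order asked, and still so for the second after the job is handed in, while the arm keeps its last pose, push and grip.
It also fails if it takes over 48 s, if anything falls off the work surface, if the arm or the gripper's body presses on something with over 40 N, if the wrist force passes 120 N, or if a joint passes its speed limit or range.

## Working session

There is one attempt and no reset: what is moved stays moved. The work goes in short steps, Python scripts to look and compute and a tool call to move; the robot and the scene stay as the last step left them, time stands still between calls to the robot, and variables do not carry over. Pictures are saved under pics/ and viewed, at most 10 in all, crops included, and the job is handed in when it is done.

Besides the shell and the picture viewer there is one more tool, called after "Request:" by a JSON object that holds its "op" and its "data". move_arm: Moves the arm, as the interface text tells. Shifts and turns lie within -1 to 1; 1 stands for 0.25 m of shift or 360 degrees of turn. Its arguments: {"type":"object","properties":{"plan":{"type":"array","items":{"type":"array","items":{"type":"number","minimum":-1,"maximum":1}}},"force":{"type":"number"}},"required":["plan"]}

```bash
mkdir -p pics; cat > h.py <<'E'
import numpy as np, cv2
from cell import manip
from scipy.spatial.transform import Rotation as Ro
def save(p,n): cv2.imwrite(f'pics/{n}.png',p['image'][:,:,::-1])
E
python3 - <<'E'
from h import *
s=manip.state();print(s['ee_pos'],s['tcp_rot'],Ro.from_rotvec(s['tcp_rot']).as_matrix().round(3),manip.grasp_offset)
for n in ['scene','top']:
    p=manip.get_image(n);save(p,n)
    for q in ['stand','frame_hinge','frame','top_bar','leg','leg_pivot','leg_foot','by_hand_block_a','by_colour_cup','by_spool','by_gouge_b','by_rusty_tin_b','by_whetstone']:
        print(n,q,[(np.round(d['point'],3).tolist(),round(d['confidence'],2)) for d in manip.spot_in(q,p)[:2]])
a=cv2.imread('pics/scene.png');b=cv2.imread('pics/top.png')
E
```

```text
[ 0.21731361 -0.5316943   0.21365101] [-3.08091422e+00 -6.05080810e-01 -2.29504910e-05] [[ 0.926  0.378 -0.   ]
 [ 0.378 -0.926  0.002]
 [ 0.    -0.002 -1.   ]] 0.0187
scene stand [([0.52, 0.008, 0.049], 0.77)]
scene frame_hinge [([0.517, 0.01, 0.047], 0.78)]
scene frame [([0.552, 0.017, 0.106], 0.86)]
scene top_bar [([0.624, 0.01, 0.229], 0.69)]
scene leg [([0.617, -0.126, 0.216], 0.38)]
scene leg_pivot [([0.518, 0.012, 0.049], 0.21)]
scene leg_foot [([0.616, -0.116, 0.221], 0.48)]
scene by_hand_block_a [([0.618, -0.117, 0.22], 0.27)]
scene by_colour_cup [([0.584, 0.219, 0.031], 0.63)]
scene by_spool [([0.392, 0.194, 0.035], 0.77), ([0.553, 0.013, 0.106], 0.31)]
scene by_gouge_b [([0.663, 0.082, 0.015], 0.45)]
scene by_rusty_tin_b []
scene by_whetstone [([0.55, 0.012, 0.107], 0.52)]
top stand [([0.517, -0.024, 0.017], 0.57)]
top frame_hinge [([0.517, -0.023, 0.019], 0.72), ([0.448, -0.276, 0.018], 0.43)]
top frame [([0.562, -0.011, 0.133], 0.75)]
top top_bar [([0.626, 0.003, 0.232], 0.66), ([0.514, -0.023, 0.018], 0.27)]
top leg [([0.404, 0.195, 0.051], 0.55), ([0.615, -0.12, 0.22], 0.53)]
top leg_pivot [([0.566, -0.01, 0.128], 0.66), ([0.538, -0.246, 0.027], 0.54)]
top leg_foot [([0.617, -0.115, 0.216], 0.65)]
top by_hand_block_a [([0.54, -0.244, 0.026], 0.95), ([0.477, 0.198, 0.026], 0.77)]
top by_colour_cup []
top by_spool [([0.62, -0.117, 0.215], 0.7), ([0.402, 0.193, 0.051], 0.51)]
top by_gouge_b [([0.677, 0.014, 0.015], 0.46)]
top by_rusty_tin_b [([0.653, -0.221, 0.011], 0.82), ([0.558, -0.009, 0.134], 0.39)]
top by_whetstone [([0.447, -0.276, 0.019], 0.98)]
```

View pics/scene.png

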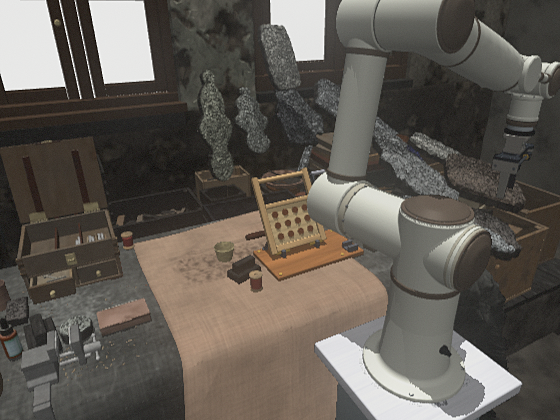

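View pics/top.png

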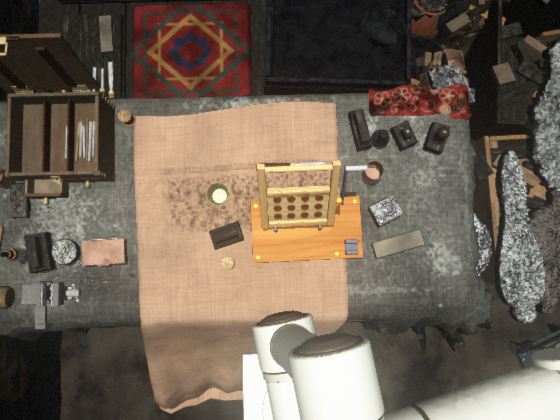

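The stand sits around (305,220) in the top view, yawed slightly. The leg, with its pin, is at (345-368,168-200) and the saddle at (351,246). I'll zoom in for the base corners.

```bash
python3 - <<'E'
from h import *
p=manip.get_image('top')
im=p['image'][:,:,::-1][140:285,200:400]
cv2.imwrite('pics/crop.png',cv2.resize(im,None,fx=4,fy=4,interpolation=cv2.INTER_CUBIC))
np.savez('topcal.npz',**{k:p[k] for k in('fx','fy','cx','cy','R','t')})
print(p['fx'],p['cx'],p['cy'],np.round(p['R'],3),p['t'])
E
```

```text
472.3468636011772 276.5035828429239 216.47977510650347 [[-0.023 -1.    -0.   ]
 [-0.996  0.023 -0.088]
 [ 0.088 -0.002 -0.996]] [0.06635225 0.52482134 1.29691266]
```

View pics/crop.png

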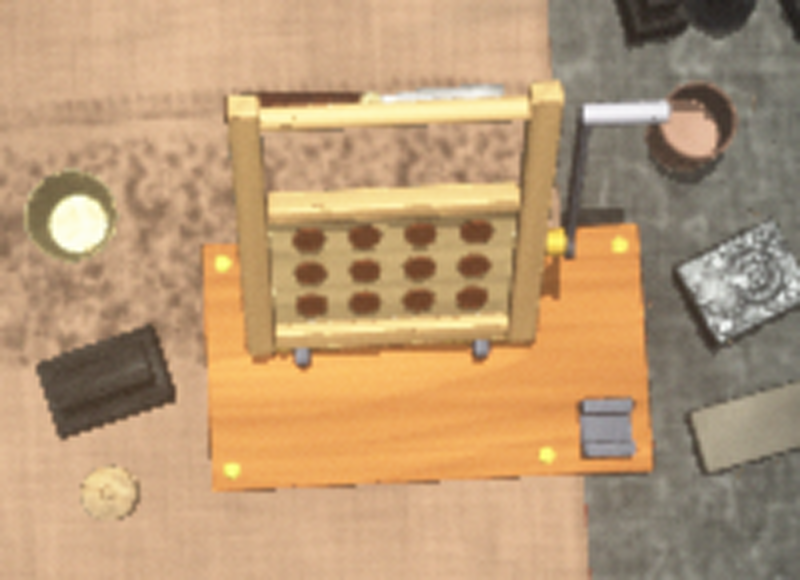

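The crop shows the base's corners at (203,245), (637,225), (652,470) and (215,490). The leg's foot pin runs from (583,113) to (668,112), with the tin right beneath its end, and the saddle is at (607,428).

```bash
cat >> h.py <<'E'
C=np.load('topcal.npz')
def ray(cx_,cy_,z):
    u=200+(cx_+.5)/4-.5;v=140+(cy_+.5)/4-.5
    d=C['R'].T@np.array([(u-C['cx'])/C['fx'],(v-C['cy'])/C['fy'],1]);o=-C['R'].T@C['t']
    return o+d*(z-o[2])/d[2]
E
python3 - <<'E'
from h import *
from scipy.optimize import least_squares
P=np.array([ray(a,b,.016)[:2] for a,b in[(203,245),(637,225),(652,470),(215,490)]])
L=np.array([(.075,.13),(.075,-.18),(-.1,-.18),(-.1,.13)])
T=lambda q,l:np.c_[q[0]+l[:,0]*np.cos(q[2])-l[:,1]*np.sin(q[2]),q[1]+l[:,0]*np.sin(q[2])+l[:,1]*np.cos(q[2])]
r=least_squares(lambda q:(T(q,L)-P).ravel(),[.53,0,0]);q=r.x
print(q,np.degrees(q[2]),(r.fun*1000).round(1))
def W(x,y,z): return np.r_[T(q,np.array([[x,y]]))[0],z].round(4)
s,c=np.sin(.55),np.cos(.55)
print('bar',W(.23*s,0,.03+.23*c),'img ends',ray(262,112,.03+.23*c),ray(528,108,.03+.23*c))
print('pivot',W(.1*s,-.115,.03+.1*c));print('foot',W(.221*s,-.139,.03+.221*c),ray(583,113,.03+.221*c),ray(668,112,.03+.221*c))
print('saddle',W(-.068,-.147,.036),ray(607,428,.036)); print('upright bar',W(0,0,.26))
print('tin',ray(690,130,.055))
E
```

```text
[ 0.50208517 -0.00314621  0.02397643] 1.3737483387888823 [ 1.3  1.7  1.5 -2.  -1.2 -2.4 -1.7  2.7]
bar [ 6.223e-01 -3.000e-04  2.261e-01] img ends [0.62585842 0.07919785 0.22608064] [ 0.62465159 -0.07943866  0.22608064]
pivot [ 0.5571 -0.1169  0.1153]
foot [ 0.6209 -0.1393  0.2184] [ 0.62233693 -0.113286    0.21840792] [ 0.62177934 -0.16432166  0.21840792]
saddle [ 0.4376 -0.1517  0.036 ] [ 0.43711104 -0.14967997  0.036     ]
upright bar [ 0.5021 -0.0031  0.26  ]
tin [ 0.63978056 -0.21121299  0.055     ]
```

Request:
{"op": "move_arm", "data": {"plan": [[0.92,-0.108,-0.345,-0.192,1],[0.92,-0.108,-0.345,-0.192,1],[0.92,-0.108,-0.345,-0.192,1],[0.92,-0.108,-0.345,-0.192,1],[0.92,-0.108,-0.345,-0.192,1],[0.92,-0.108,-0.345,-0.192,1],[0.92,-0.108,-0.345,-0.192,1],[0.92,-0.108,-0.345,-0.192,1]], "force": 20}}

```text
time_s: 2.45
ee_pos: [0.4201, -0.4203, 0.3008]
tcp_rot: [-2.196, -2.246, 0.0]
force: [0.7, -0.9, -0.5]
finger_gap: 0.0142
grip_force: 0.0
```

Request:
{"op": "move_arm", "data": {"plan": [[0.735,1.0,0,0,1],[0.735,1.0,0,0,1],[0.735,1.0,0,0,1],[0.735,1.0,0,0,1],[0.735,1.0,0,0,1],[0.735,1.0,0,0,1],[0.735,1.0,0,0,1]]}}

```text
time_s: 3.32
ee_pos: [0.6655, -0.2311, 0.3006]
tcp_rot: [-2.196, -2.246, 0.001]
force: [-1.3, -0.6, 0.2]
finger_gap: 0.0001
grip_force: 0.0
```

Request:
{"op": "move_arm", "data": {"plan": [[0.336,0.02,0,0,1],[0.336,0.02,0,0,1],[0.336,0.02,0.2,0,1],[0.336,0.02,0.42,0,1],[0.336,0.02,0.42,0,1],[0.336,0.02,0.42,0,1]]}}

```text
time_s: 4.08
ee_pos: [0.6696, -0.1481, 0.1987]
tcp_rot: [2.195, 2.243, 0.002]
force: [0.8, -0.9, 1.4]
finger_gap: 0.0005
grip_force: 0.0
```

Request:
{"op": "move_arm", "data": {"plan": [[0,-0.07,0,0,1],[0,-0.14,0,0,1],[0,-0.2,0,0,1],[0,-0.26,0,0,1],[0,-0.32,0,0,1],[0,-0.38,0,0,1],[0,-0.44,0,0,1],[0,-0.5,0,0,1]]}}

```text
time_s: 5.08
ee_pos: [0.5453, -0.1511, 0.2002]
tcp_rot: [2.191, 2.242, 0.003]
force: [-0.0, 0.2, -0.1]
finger_gap: 0.0004
grip_force: 0.0
```

```bash
python3 - <<'E'
from h import *
s=manip.state();print(s['ee_pos'],s['force'])
a=manip.get_image('top');b=manip.get_image('scene')
A=cv2.resize(a['image'][140:285,240:400,::-1],None,fx=4,fy=4);B=cv2.resize(b['image'][140:290,200:400,::-1],None,fx=3,fy=3)
cv2.imwrite('pics/p1.png',A);cv2.imwrite('pics/p1s.png',B)
E
```

```text
[ 0.54531804 -0.15112163  0.20022826] [-0.02765563  0.15524621 -0.09746348]
```

View pics/p1.png

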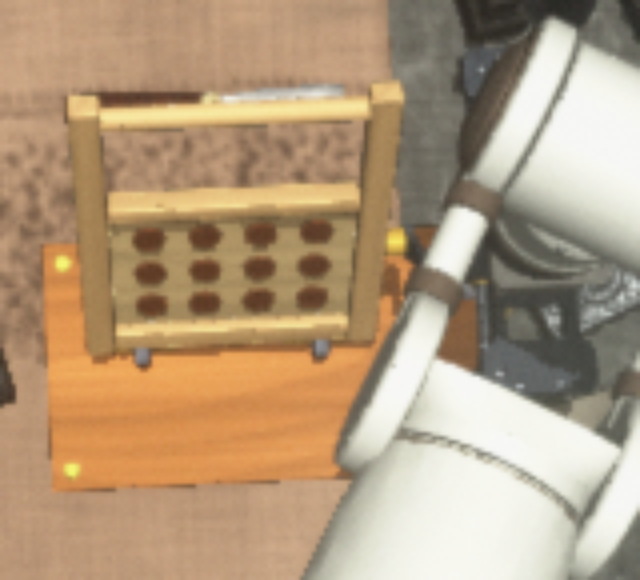

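Request:
{"op": "move_arm", "data": {"plan": [[0,-0.06,0,0,1],[0,-0.1,0,0,1],[0,-0.1,0,0,1],[0,-0.1,-0.25,0,1],[0,-0.1,-0.48,0,1],[0,-0.1,-0.48,0,1]]}}

```text
time_s: 5.92
ee_pos: [0.5217, -0.1515, 0.3225]
tcp_rot: [2.187, 2.239, 0.005]
force: [0.1, -0.4, 0.1]
finger_gap: 0.0006
grip_force: 0.0
```

Request:
{"op": "move_arm", "data": {"plan": [[0.3,0.2,0,0,-0.2],[0.5,0.35,0,0,-0.2],[0.6,0.42,0,0,-0.2],[0.6,0.42,0,0,-0.2],[0.6,0.42,0,0,-0.2]]}}

```text
time_s: 6.55
ee_pos: [0.6201, 0.0021, 0.3148]
tcp_rot: [-2.194, -2.247, 0.002]
force: [-0.3, -0.5, -0.2]
finger_gap: 0.0484
grip_force: 0.0
```

```bash
python3 - <<'E'
from h import *
s=manip.state();print(s['ee_pos'],s['force'],s['finger_gap'])
a=manip.get_image('top');b=manip.get_image('scene')
for q in ['leg','leg_foot']: print(q,[[(np.round(d['point'],3).tolist(),round(d['confidence'],2)) for d in manip.spot_in(q,p)[:2]] for p in (a,b)])
A=cv2.resize(a['image'][140:285,240:400,::-1],None,fx=4,fy=4)
cv2.imwrite('pics/p2.png',A)
E
```

```text
[0.62011907 0.00214965 0.3147996 ] [-0.31716177 -0.51562262 -0.16171236] 0.04837486767201697
leg [[([0.468, -0.122, 0.083], 0.78)], [([0.56, 0.078, 0.135], 0.15)]]
leg_foot [[([0.468, -0.117, 0.081], 0.57)], []]
```

View pics/p2.png

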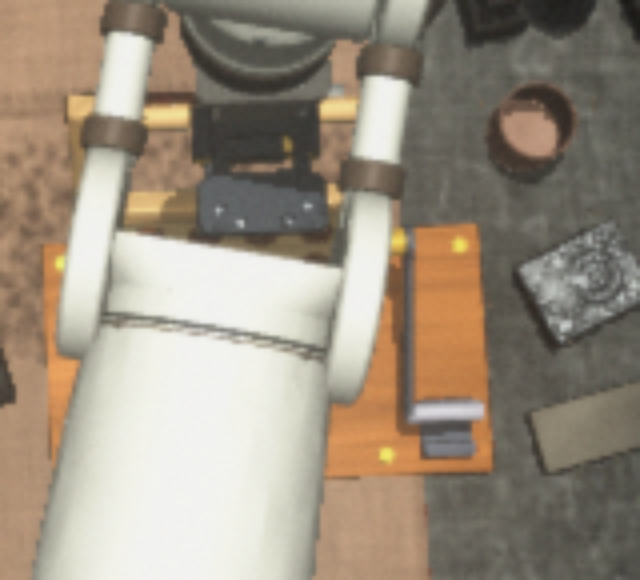

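The leg is fully down in front, with its pin at (447,411) just behind the saddle. Next I'll descend on the bar.

Request:
{"op": "move_arm", "data": {"plan": [[0,0.014,0.2,0,-0.2],[0,0.014,0.35,0,-0.2],[0,0.014,0.43,0,-0.2],[0,0.014,0.43,0,-0.2],[0,0.014,0.43,0,1],[0,0.014,0.43,0,1],[0,0.014,0.43,0,1],[0,0.014,0.43,0,1]], "force": 20}}

```text
time_s: 7.85
ee_pos: [0.6242, 0.0023, 0.2089]
tcp_rot: [2.195, 2.247, 0.001]
force: [3.5, 0.2, 1.2]
finger_gap: 0.0171
grip_force: 1.7
```

Request:
{"op": "move_arm", "data": {"plan": [[0,0,0,0,1],[0,0,0,0,1],[0,0,0,0,1]], "force": 20}}

```text
time_s: 8.22
ee_pos: [0.6245, 0.0023, 0.2089]
tcp_rot: [2.194, 2.246, 0.002]
force: [3.9, 0.4, 2.0]
finger_gap: 0.0158
grip_force: 20.0
```

Request:
{"op": "move_arm", "data": {"plan": [[0,-0.064,-0.036,0,1],[0,-0.131,-0.067,0,1],[0,-0.2,-0.092,0,1],[0,-0.271,-0.111,0,1],[0,-0.343,-0.125,0,1],[0,-0.389,-0.131,0,1],[0,-0.426,-0.134,0,1],[0,-0.446,-0.135,0,1]]}}

```text
time_s: 9.22
ee_pos: [0.5122, -0.0006, 0.2425]
tcp_rot: [2.195, 2.246, 0.0]
force: [2.3, -2.3, 4.1]
finger_gap: 0.0153
grip_force: 20.0
```

Request:
{"op": "move_arm", "data": {"plan": [[0,0,0,0,1],[0,0,0,0,1]]}}

```text
time_s: 9.48
ee_pos: [0.5128, -0.0006, 0.2425]
tcp_rot: [2.195, 2.246, 0.0]
force: [3.5, -1.9, 5.6]
finger_gap: 0.015
grip_force: 20.0
```

Request:
{"op": "move_arm", "data": {"plan": [[0,-0.012,-0.002,0,1],[0,-0.024,-0.003,0,1],[0,-0.032,-0.004,0,1],[0,-0.032,-0.004,0,1],[0,-0.032,-0.004,0,1]]}}

```text
time_s: 10.1
ee_pos: [0.5042, -0.0007, 0.2427]
tcp_rot: [-2.195, -2.247, 0.001]
force: [3.2, -3.6, 1.0]
finger_gap: 0.0152
grip_force: 20.0
```

Request:
{"op": "move_arm", "data": {"plan": [[0,-0.006,0,0,1],[0,-0.012,0,0,1],[0,-0.012,0,0,1]]}}

```text
time_s: 10.48
ee_pos: [0.5026, -0.0007, 0.2427]
tcp_rot: [2.194, 2.245, 0.003]
force: [8.2, -3.8, -3.8]
finger_gap: 0.0154
grip_force: 20.0
```

Request:
{"op": "move_arm", "data": {"plan": [[0,-0.003,0.003,0,1],[0,-0.003,0.003,0,1],[0,-0.003,0.003,0,1],[0,-0.003,0.003,0,1]]}}

```text
time_s: 10.98
ee_pos: [0.5024, -0.0008, 0.2427]
tcp_rot: [2.193, 2.244, 0.005]
force: [9.8, -3.8, -1.5]
finger_gap: 0.0154
grip_force: 20.0
```

```bash
python3 - <<'E'
from h import *
a=manip.get_image('top');b=manip.get_image('scene')
s=manip.state();print(s['ee_pos'],s['force'],s['joint_velocities'].__repr__())
for q in ['leg','leg_foot','top_bar']: print(q,[[(np.round(d['point'],3).tolist(),round(d['confidence'],2)) for d in manip.spot_in(q,p)[:2]] for p in (a,b)])
A=cv2.resize(a['image'][140:285,240:400,::-1],None,fx=4,fy=4)
cv2.imwrite('pics/p3.png',A)
E
```

```text
[ 0.50245799 -0.00078025  0.24269532] [ 8.80970103 -3.41481054 -0.28280817] array([-8.01055480e-04,  4.60279086e-04, -1.55079124e-03, -5.01185142e-04,
        1.93568562e-04,  3.03762129e-05])
leg [[], []]
leg_foot [[([0.478, 0.197, 0.026], 0.18)], []]
top_bar [[], [([0.495, 0.065, 0.263], 0.58)]]
```

View pics/p3.png

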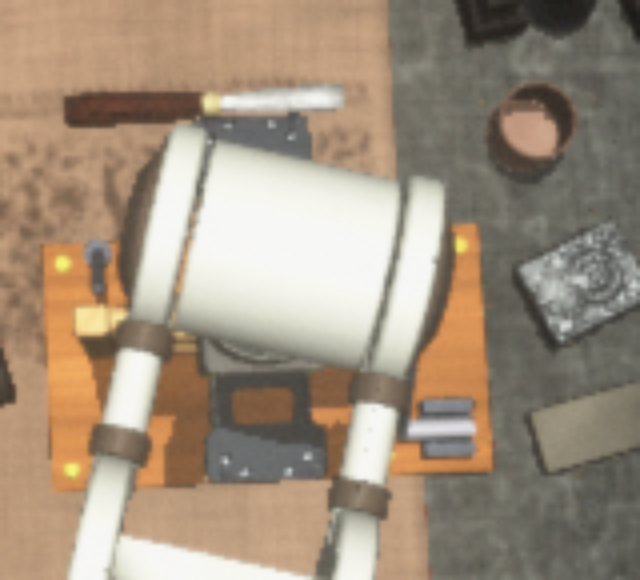

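The pin lies in the saddle at (445,428). The frame is upright against its stop, and nothing around it has moved.

```bash
python3 -c "
from cell import manip
print(manip.hand_in())"
```

```text
the job is handed in; nothing more can be done
None
```

The leg was flipped down in front first; the frame is now upright against its stop with the leg's foot in its saddle, the gripper still holds the top bar, nothing round it was disturbed as far as the pictures show, and the job was handed in at about 11 s.

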